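# Seat the insect holder in its specimen cube and snap the cover on

### The job

Stand the knurled insect holder that carries the beetle, foot down and beetle up, in the round pocket of the specimen cube's base, without anything touching the beetle. Then set the clear cover over it, rim down, and press until both clips snap over its rim and it sits fully home all round. Keep pressing it down firmly and finish like that, hand still on the cover and pressing (do not let go: I will run the sealing tape round it); leave the other things on the cart where they are.

Things in the scene. Friction and masses are not known exactly. Their poses are not given: they have to be found in the camera images.
- holder_mid (a point): Centre of the knurled part of the insect holder with the beetle. Aluminium, 28 g: knurled body 28 mm across, 12 mm high (6 above, 6 below this point), under it a smooth bevelled foot 21 mm across, 7 mm long. Starts upright on its foot, this point 13 mm above the cart top; z runs from foot to beetle. Can be gripped across the knurled part at any yaw.
- insect: The fragile beetle pinned on that holder; origin in the middle of the holder's top face, 6 mm above holder_mid. With its legs about 17 mm long (x) and 12 mm wide, its pin ends 14 mm above the origin: well inside the holder's 28 mm. Nothing may touch it.
- pocket (a point): Middle of the mouth of the round pocket in the specimen cube's base, level with the plinth's top, 18 mm above the cart top; z up, x and y along the base's sides. Pocket 24 mm across, 9 mm deep. With the holder seated, the underside of its knurled part lies on the plinth and holder_mid is 6 mm above this point.
- base: The specimen cube's base, origin under its middle: white plastic, loose on the cart, 120 g. Foot plate 66 mm (x) by 76 mm (y), 6 mm thick; on it a square plinth up to 18 mm height, 45 mm wide at its foot, sides sloping in to 37 mm at the top. In the middle of each y side a springy clip, 14 mm wide, stands 26 to 33 mm from the middle, up to 20 mm above the cart top.
- cover_mid (a point): Middle of the specimen cube's clear cover, half-way up; z points to its closed top. Clear polystyrene box, 52 mm square outside, 47 mm inside, 50 mm high, open below, 45 g. Starts rim down, this point 25 mm above the cart top. Fits over the plinth, sides along the base's sides, any of the four ways round; home, this point is 13 mm above the pocket point.
- cover_rim (a point): Middle of the open lower end of the cover, 25 mm below cover_mid. A rounded bead, 5 mm high, stands out 2.5 mm round the rim. Lowered straight, the bead meets the clips with this point about 15 mm above the cart top; pressing on takes roughly 8 to 20 N, then the clips snap over the bead and the force drops; home on the foot plate it is 6 mm above the cart top and meets a firm stop.
- spare_holder: A second insect holder just like the first, but with no beetle on it; not needed. Origin under its middle.
- jar_mid (a point): A stoppered frosted glass jar, 62 mm across, 130 mm high, in the way only; point 60 mm up its axis.
- dish: A blue ceramic mounting dish, 84 mm across, 24 mm high; not needed. Origin under its middle.
- slide_box: A closed black slide box, 85 by 100 by 35 mm; not needed. Origin under its middle.
- small_cube: A smaller specimen cube, already closed, 42 mm wide and 38 mm high; not needed. Origin under its middle.
- pinning_block: A stepped wooden pinning block, 78 by 34 mm, 24 mm high; not needed. Origin under its middle.
- forceps: Fine steel forceps lying flat, 120 mm long (x), 8 mm high; not needed. Origin under its middle.

How it is judged:
On the way, in this order (a step that is already met when the one before it is completed fails the run):
1. the holder with the beetle stands in the pocket, foot down, seated (z of holder_mid in the frame of pocket below 0.0076 m and horizontal distance between holder_mid and pocket below 0.004 m and angle between holder_mid's own z axis and vertical below 0.1 rad and contact force between the fingers and holder below 0.2 N), for 0.2 s.
2. the cover has snapped home over the holder (z of cover_mid in the frame of pocket below 0.0146 m and horizontal distance between cover_mid and pocket below 0.004 m and angle between cover_mid's own z axis and vertical below 0.05 rad), for 0.2 s.
At the end, for the whole second after the job is handed in: Base flat on the cart; beetle holder upright in the pocket, seated to within 1.6 mm and 4 mm of its middle; cover snapped home, level, within 1.6 mm of its lowest position; the robot still touches the cover and presses it onto the base with more than 4 N (all of step 2 and z of holder_mid in the frame of pocket below 0.0076 m and horizontal distance between holder_mid and pocket below 0.004 m and angle between holder_mid's own z axis and vertical below 0.1 rad and height (world z) of pocket below 0.0195 m and angle between pocket's own z axis and vertical below 0.05 rad and contact force between cover and base above 4 N and contact force between any of the fingers, the arm and cover above 2 N); the arm keeps its last pose, push and grip.
It fails at once if the beetle was touched (contact force between insect and anything else above 0.2 N).
It fails at once if another thing on the cart was disturbed (distance of any of spare_holder, jar_mid, dish, slide_box, small_cube, pinning_block, forceps from where it was at the start of the episode above 0.025 m).
It also fails if it takes over 66 s, if anything falls off the work surface, if the arm or the gripper's body presses on something with over 40 N, if the wrist force passes 120 N, or if a joint passes its speed limit or range.

### The arm

A 7-joint arm with a two-finger parallel gripper is mounted at the origin on the work surface. World frame = base frame: x ahead of the robot, y to its left, z up, the work surface at z = 0. Lengths are in m, angles in rad, forces in N, time in s.
With the tool pointing down it reaches from about 0.425 to 0.975 m from the base axis. Payload 16.7 kg.
Tool frame: the origin (TCP) lies midway between the tips of the shut fingers; the grasp point (between the pads) lies 19 mm behind it; z points along the fingers, y is the direction in which the jaws open and shut (so a half turn about z gives the same grasp; the last joint's range is limited). The gripper opens to 85 mm and grips with 20 to 120 N. Pads are 22 mm wide; open, the fingers measure 114 mm over their backs; the gripper's body (76 mm by 85 mm) begins 54 mm behind the grasp point. The pads swing forward as they close: fully open they stand 13 mm farther back than shut.
Start: joints at [1.056, 0.426, 0.074, 1.606, -0.034, 1.111, -0.067], TCP at [0.241, -0.63, 0.231] pointing down, gripper open.
Joint ranges: [-2.85, 2.85], [-0.5, 2.14], [-1.23, 1.37], [0.21, 2.46], [-1.02, 4.16], [0.16, 2.05], [-2.73, 2.73]. Speed limits (rad/s): [1.89, 1.89, 2.39, 2.39, 3.01, 3.01, 3.01].

### API

Orientations are given as [roll, pitch, yaw] about the fixed x, y, z axes, in that order (R = Rz(yaw) Ry(pitch) Rx(roll)).
In Python, from rig import env gives the robot as it stands. The module is installed in compiled form; this text tells all that it offers.
- The arm moves only by the tool apply_moves, never from a script. Its argument "moves" is a list of rows, each an object with "hand": the closure, from 0 (fully open) to 1 (shut); "xyz": the shift along the tool's x, y, z in mm, a list of three; "turn": the turn about the tool's z in rad. A call has 1 to 20 rows; each row is the pose to reach, as a shift and turn from the pose commanded when the call began, along the tool's axes at that moment; what a row does not reach only later rows make up. A row lasts 1/12 s, in which the tool goes at most 41.7 mm and 7.16 degrees, less where a joint would pass 70% of its speed; a pose out of reach is approached as far as the arm can. A call with a gripper value outside its range is refused whole. The fingers move at their own pace and stop on an object; "grip_force" is the grip in N (left out, the last holds). Time passes only in rows, so rows that repeat a pose let the fingers close. It gives the time, the measured TCP pose, the force and the opening at its end, in the units of the state.
- env.read_state(): the state, without advancing time (a new reading comes with each control period).
- env.snapshot(name): name is "scene" or "top" or "wrist"; returns a dict with "color" (400x640x3 uint8, red, green, blue), "mtx" (3x3 intrinsics, pixels), "position" and "rotation" of the camera in the world. Camera axes: x right, y up, looking along -z (the intrinsics and any distortion apply to the point x, -y, -z); pixel columns grow to the right and rows downward; lengths in m; the calibration is good to about 2 mm. A picture is of the moment at which its call begins. There is no depth.
- env.hand_in(): hands the job in, once; it reports no verdict.
The state is a dict: "t": time; "joint_positions": joint angles; "qvel": joint speeds; "tau": joint torques, N m; "position": TCP position; "eef_rot": TCP orientation; "force": force on the tool from outside, world axes, zero at the start; "wrist_torque": the same for the moment, N m; "opening": finger opening in m.
Only numpy, scipy, OpenCV 4.12 (cv2) and the standard library are available. Lean on these libraries where they do the work, as an engineer would, in place of code of your own. Each camera call takes 0.05 s, during which the arm holds its last target.

## Working session

There is one attempt and no reset: what is moved stays moved. The work goes in short steps, Python scripts to look and compute and a tool call to move; the robot and the scene stay as the last step left them, time stands still between calls to the robot, and variables do not carry over. Pictures are saved under pics/ and viewed, and the job is handed in when it is done.

Besides the shell and the picture viewer there is one more tool, called after ">>>" as name([rows], argument=value, ...), one row to a line, values as JSON. apply_moves: Moves the arm, as the interface text tells. Its arguments: {"type":"object","properties":{"moves":{"type":"array","items":{"type":"object","properties":{"hand":{"type":"number"},"xyz":{"type":"array","items":{"type":"number"}},"turn":{"type":"number"}}}},"grip_force":{"type":"number"}},"required":["moves"]}

```bash
ls; mkdir -p pics
python3 - <<'E'
from rig import env
import cv2
print(env.read_state())
for n in ["scene","top","wrist"]:
    s=env.snapshot(n); cv2.imwrite(f"pics/{n}0.png",s["color"][:,:,::-1]); print(n,s["mtx"],s["position"],s["rotation"],s.keys())
E
```

```text
pics
{'t': 0.0, 'joint_positions': array([ 1.05550128,  0.42670936,  0.07385477,  1.60662193, -0.03408273,
        1.11082926, -0.06714455]), 'qvel': array([-3.82647026e-05, -7.62720940e-04, -4.28076427e-04, -1.85308232e-04,
        4.84280124e-04,  6.02474786e-04,  1.41501412e-03]), 'tau': array([ 2.19041776e-04, -9.49846745e+01,  3.76112401e+00, -4.63533926e+01,
        1.91994180e-02,  1.00755785e-02, -3.84790610e-06]), 'position': array([ 0.24125455, -0.62995906,  0.23061926]), 'eef_rot': array([-3.14028885e+00,  1.12108646e-04,  3.65722591e-01]), 'force': array([-0.28700549,  0.01145824,  0.53678294]), 'wrist_torque': array([-0.0256363 ,  0.0261641 , -0.05446501]), 'opening': 0.08517043704373085}
scene [[491.39361808   0.         322.92915245]
 [  0.         491.39361808 206.95792878]
 [  0.           0.           1.        ]] [ 1.08412633 -0.82707678  0.7847144 ] [0.94228607 0.01052763 0.56574597] dict_keys(['color', 'mtx', 'position', 'rotation'])
top [[372.90663767   0.         321.25212926]
 [  0.         372.90663767 205.62952998]
 [  0.           0.           1.        ]] [0.45589054 0.01201321 1.23131696] [ 0.06121775 -0.02175658 -1.5599745 ] dict_keys(['color', 'mtx', 'position', 'rotation'])
wrist [[346.55009526   0.         320.49469193]
 [  0.         346.55009526 199.39325027]
 [  0.           0.           1.        ]] [ 0.30297205 -0.60684053  0.3727514 ] [-0.26133571  0.00208907 -1.20581451] dict_keys(['color', 'mtx', 'position', 'rotation'])
```

View pics/scene0.png

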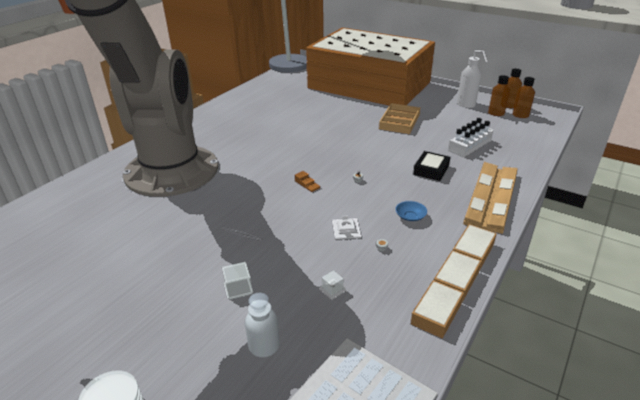

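View pics/top0.png

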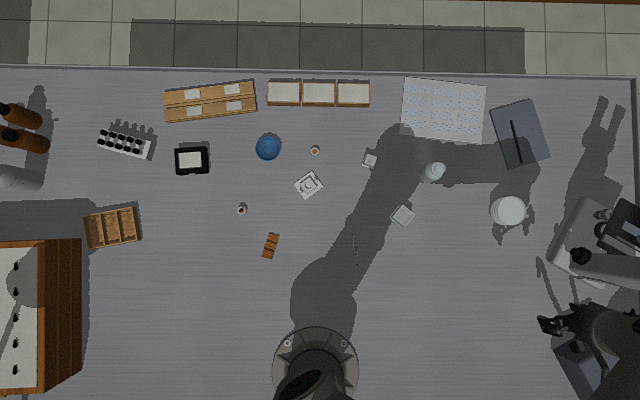

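View pics/wrist0.png

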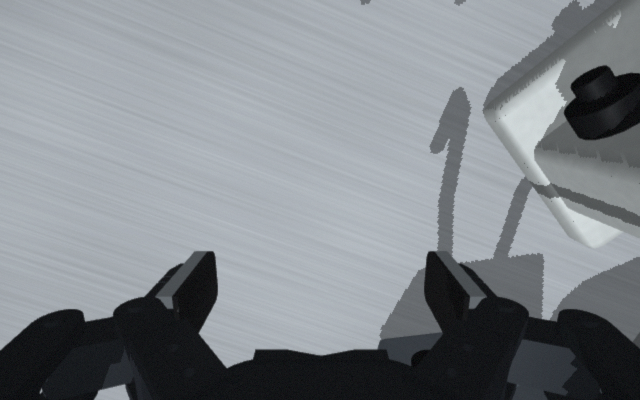

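The top view shows the base at about (308,184), the cover at (402,215), and two holders at (315,150) and (242,209). Zooming in to tell which one carries the beetle.

```bash
cat > h.py <<'E'
import numpy as np, cv2
from scipy.spatial.transform import Rotation as Ro
from rig import env
def snap(n,f=None):
    s=env.snapshot(n)
    if f: cv2.imwrite("pics/"+f,s["color"][:,:,::-1])
    return s
def ray(s,u,v):
    K=s["mtx"];d=np.array([(u-K[0,2])/K[0,0],-(v-K[1,2])/K[1,1],-1.])
    return s["position"],Ro.from_euler("xyz",s["rotation"]).as_matrix()@d
def onz(s,u,v,z):
    p,d=ray(s,u,v); return p+d*(z-p[2])/d[2]
def proj(s,P):
    q=Ro.from_euler("xyz",s["rotation"]).as_matrix().T@(np.asarray(P)-s["position"]);K=s["mtx"]
    return np.array([K[0,0]*q[0]/-q[2]+K[0,2],K[1,1]*(-q[1])/-q[2]+K[1,2]])
def crop(s,u,v,r,f,k):
    c=s["color"][max(0,v-r):v+r,max(0,u-r):u+r,::-1]
    cv2.imwrite("pics/"+f,cv2.resize(c,None,fx=k,fy=k,interpolation=cv2.INTER_CUBIC))
E
python3 - <<'E'
from h import *
s=snap("scene");t=snap("top")
a=[(s,382,243),(s,358,177),(t,315,150),(t,242,209),(t,308,184),(t,402,215)]
im=[]
for q,u,v in a:
    r=20; c=q["color"][v-r:v+r,u-r:u+r,::-1]; im.append(cv2.resize(c,(260,260),interpolation=cv2.INTER_CUBIC))
cv2.imwrite("pics/z.png",np.vstack([np.hstack(im[:3]),np.hstack(im[3:])]))
for q,u,v in a[2:]: print(onz(q,u,v,.019))
for q,u,v in a[:2]: print(onz(q,u,v,.019))
E
```

```text
[0.71341853 0.00897371 0.019     ]
[0.51643081 0.24322304 0.019     ]
[0.6007621  0.03050628 0.019     ]
[ 0.50302512 -0.27784125  0.019     ]
[0.71246183 0.00800126 0.019     ]
[0.51998603 0.23535111 0.019     ]
```

View pics/z.png

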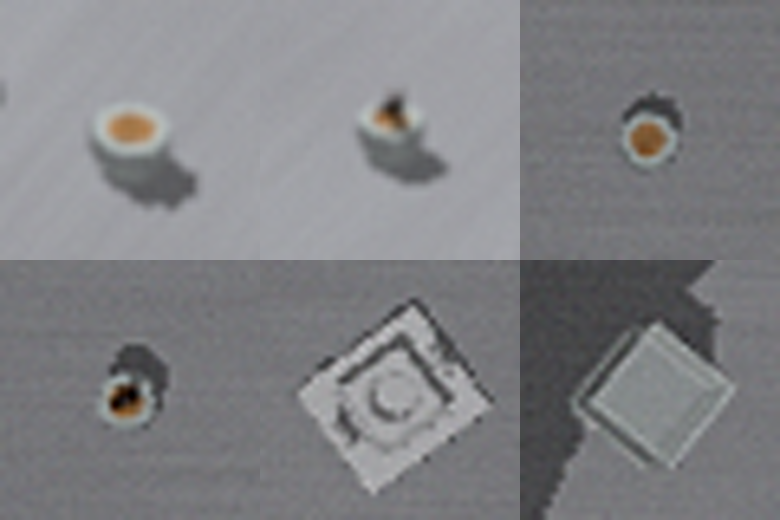

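```bash
cat >> h.py <<'E'
def world(t,pts,z): return np.array([onz(t,u,v,z)[:2] for u,v in np.asarray(pts).reshape(-1,2)])
def sq(s,mask,z,u,v,minA=100):
    cs,_=cv2.findContours(mask,cv2.RETR_EXTERNAL,cv2.CHAIN_APPROX_NONE)
    cs=[c for c in cs if cv2.contourArea(c)>minA]
    c=min(cs,key=lambda c:np.hypot(*(c.reshape(-1,2).mean(0)-[u,v])))
    w=world(s,c.reshape(-1,2).astype(float),z)
    r=cv2.minAreaRect((w*1000).astype(np.float32)); return r,c
E
python3 - <<'E'
from h import *
s=snap("top"); im=s["color"]; hsv=cv2.cvtColor(im,cv2.COLOR_RGB2HSV)
print(im[184,275:340].tolist()[::6]); print(im[215,380:425].tolist()[::5])
for th in (140,155):
  m=(im.min(2)>th).astype(np.uint8)*255
  m=cv2.morphologyEx(m,cv2.MORPH_CLOSE,np.ones((7,7),np.uint8))
  print(th,sq(s,m,.006,308,184)[0])
cv2.imwrite("pics/m.png",m)
# orange cork
m=cv2.inRange(hsv,(5,90,60),(25,255,255))
n,l,st,ce=cv2.connectedComponentsWithStats(m)
for i in range(1,n):
    if 200<ce[i][0]<330 and 130<ce[i][1]<220: print(st[i],ce[i])
crop(s,402,215,24,"cov.png",12)
E
```

```text
[[115, 122, 121], [114, 116, 119], [115, 119, 121], [114, 111, 113], [148, 150, 152], [107, 111, 111], [162, 165, 166], [121, 122, 125], [115, 114, 117], [111, 113, 115], [116, 115, 118]]
[[64, 64, 67], [70, 67, 70], [98, 97, 98], [136, 145, 144], [134, 141, 141], [133, 139, 139], [118, 125, 127], [119, 116, 121], [117, 120, 123]]
140 ((599.2141723632812, 30.378684997558594), (64.7083969116211, 74.67312622070312), 37.52438735961914)
155 ((599.2589111328125, 30.341468811035156), (63.69883346557617, 73.46804809570312), 37.523311614990234)
[312 149   5   5  20] [314.1  150.95]
[239 209   2   1   2] [239.5 209. ]
[240 210   4   3   7] [241.71428571 211.28571429]
```

View pics/cov.png

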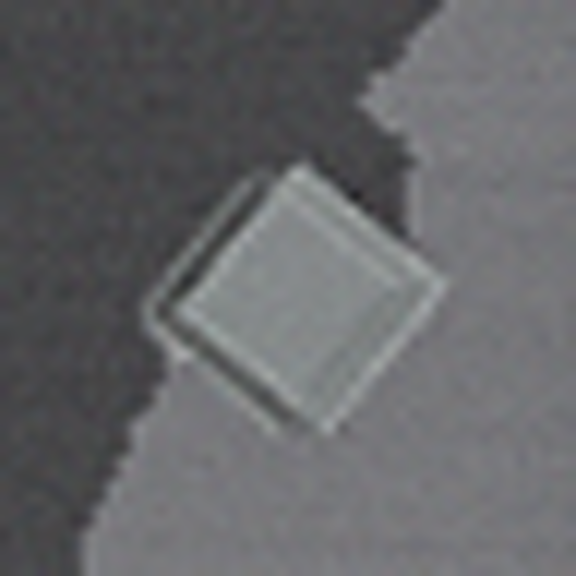

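Run:
```python
from h import *
s=snap("top")
b=cv2.boxPoints(((599.2,30.4),(64.7,74.7),37.5)); print(b, np.linalg.norm(b[1]-b[0]),np.degrees(np.arctan2(*(b[1]-b[0])[::-1])))
c=np.array([(300,163),(448,285),(325,432),(178,305)])/12.+[378-.5,191-.5]
w=world(s,c,.05); print(w,w.mean(0)); d=np.roll(w,-1,0)-w; print(np.linalg.norm(d,axis=1),np.degrees(np.arctan2(d[:,1],d[:,0])))
# holder from two views
print("holder", onz(s,242-20+127/6.5,209-20+(400-260)/6.5,.019))
```

```text
[[550.7978    40.338314]
 [596.2723   -18.925177]
 [647.60223   20.461685]
 [602.12775   79.725174]] 74.7 -52.49999
[[ 0.5366834  -0.27211929]
 [ 0.50468866 -0.31154207]
 [ 0.46533974 -0.27859139]
 [ 0.49854254 -0.23950799]] [ 0.50131358 -0.27544019]
[0.05077223 0.05132334 0.05128292 0.05018189] [-129.06209612  140.05728211   49.65085928  -40.53119463]
holder [0.51142263 0.24459322 0.019     ]
```

>>> apply_moves([
  {"hand": 0, "xyz": [190, -131, 0], "turn": -0.6},
  {"hand": 0, "xyz": [190, -131, 0], "turn": -0.6},
  {"hand": 0, "xyz": [190, -131, 0], "turn": -0.6},
  {"hand": 0, "xyz": [379, -262, 0], "turn": -1.2},
  {"hand": 0, "xyz": [379, -262, 0], "turn": -1.2},
  {"hand": 0, "xyz": [379, -262, 0], "turn": -1.2},
  {"hand": 0, "xyz": [379, -262, 0], "turn": -1.2},
  {"hand": 0, "xyz": [379, -262, 0], "turn": -1.2},
  {"hand": 0, "xyz": [379, -262, 0], "turn": -1.2},
  {"hand": 0, "xyz": [379, -262, 0], "turn": -1.2},
  {"hand": 0, "xyz": [379, -262, 0], "turn": -1.2},
  {"hand": 0, "xyz": [379, -262, 0], "turn": -1.2},
  {"hand": 0, "xyz": [379, -262, 0], "turn": -1.2},
  {"hand": 0, "xyz": [379, -262, 0], "turn": -1.2},
])

```text
t: 1.52
position: [0.5016, -0.2501, 0.2313]
eef_rot: [-3.141, 0.0, 1.566]
force: [-0.8, 0.2, -0.1]
opening: 0.0852
```

Run:
```python
from h import *
s=snap("wrist","w1.png"); print(s["position"],s["rotation"])
```

```text
[ 0.50248739 -0.18476771  0.37334515] [-2.60945436e-01 -7.47546502e-05 -5.35208189e-03]
```

View pics/w1.png

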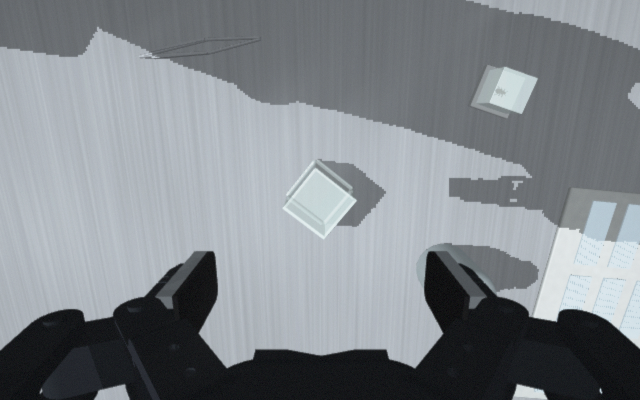

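Run:
```python
import cv2
im=cv2.imread("pics/w1.png")[150:250,270:400]
cv2.imwrite("pics/w1z.png",cv2.resize(im,None,fx=6,fy=6,interpolation=cv2.INTER_CUBIC))
```

```text
(no output)
```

View pics/w1z.png

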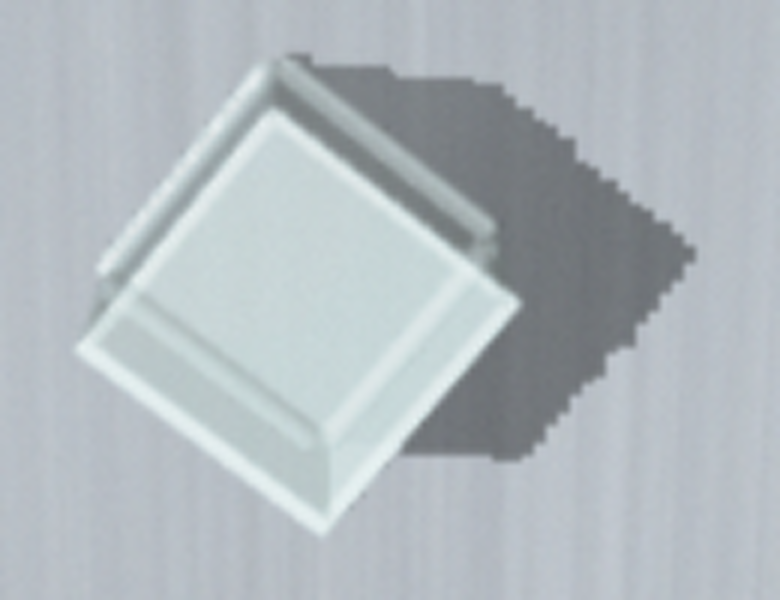

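The zoom shows the cover's top face clearly, with corners (crop) at (275,108), (521,300), (323,537), (75,347).

Run:
```python
from h import *
s=snap("wrist")
c=np.array([(275,108),(521,300),(323,537),(75,347)])/6.+[270-.42,150-.42]
w=world(s,c,.05); print(w,w.mean(0)); d=np.roll(w,-1,0)-w; print(np.linalg.norm(d,axis=1),np.degrees(np.arctan2(d[:,1],d[:,0])))
```

```text
[[ 0.49699176 -0.24082571]
 [ 0.53625876 -0.27231772]
 [ 0.50419891 -0.31283545]
 [ 0.46418849 -0.27970819]] [ 0.50040948 -0.27642177]
[0.05033532 0.05166741 0.05194467 0.05087142] [ -38.72949452 -128.35297907  140.37640618   49.84729918]
```

>>> apply_moves([
  {"hand": 0, "xyz": [520, -10, 0], "turn": -0.659},
  {"hand": 0, "xyz": [520, -10, 0], "turn": -0.659},
  {"hand": 0, "xyz": [520, -10, 0], "turn": -0.659},
  {"hand": 0, "xyz": [520, -10, 0], "turn": -0.659},
  {"hand": 0, "xyz": [520, -10, 0], "turn": -0.659},
  {"hand": 0, "xyz": [520, -10, 0], "turn": -0.659},
  {"hand": 0, "xyz": [520, -10, 0], "turn": -0.659},
  {"hand": 0, "xyz": [520, -10, 30], "turn": -0.659},
  {"hand": 0, "xyz": [520, -10, 30], "turn": -0.659},
  {"hand": 0, "xyz": [520, -10, 30], "turn": -0.659},
  {"hand": 0, "xyz": [520, -10, 30], "turn": -0.659},
  {"hand": 0, "xyz": [520, -10, 30], "turn": -0.659},
  {"hand": 0, "xyz": [520, -10, 30], "turn": -0.659},
  {"hand": 0, "xyz": [520, -10, 30], "turn": -0.659},
  {"hand": 0, "xyz": [520, -10, 30], "turn": -0.659},
  {"hand": 0, "xyz": [520, -10, 30], "turn": -0.659},
  {"hand": 0, "xyz": [520, -10, 30], "turn": -0.659},
])

```text
t: 3.03
position: [0.4949, 0.2681, 0.2014]
eef_rot: [-3.141, 0.001, 2.222]
force: [0.4, 0.0, 0.1]
opening: 0.0854
```

Run:
```python
from h import *
s=snap("wrist","w2.png"); print(s["position"],s["rotation"])
c=s["color"][130:270,220:420,::-1]; cv2.imwrite("pics/w2z.png",cv2.resize(c,None,fx=4,fy=4,interpolation=cv2.INTER_CUBIC))
```

```text
[0.45581591 0.32015174 0.34342421] [-0.26194833 -0.00070529  0.65058787]
```

View pics/w2.png

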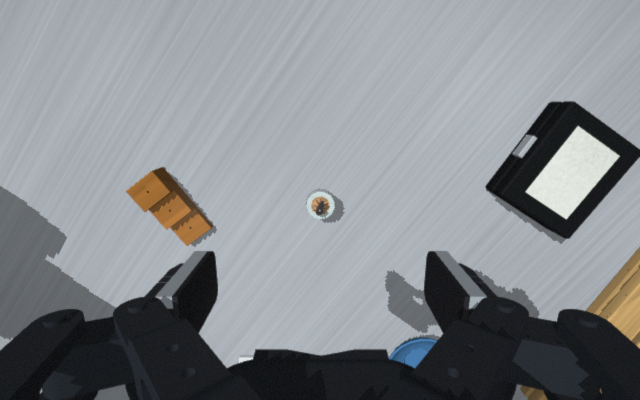

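View pics/w2z.png

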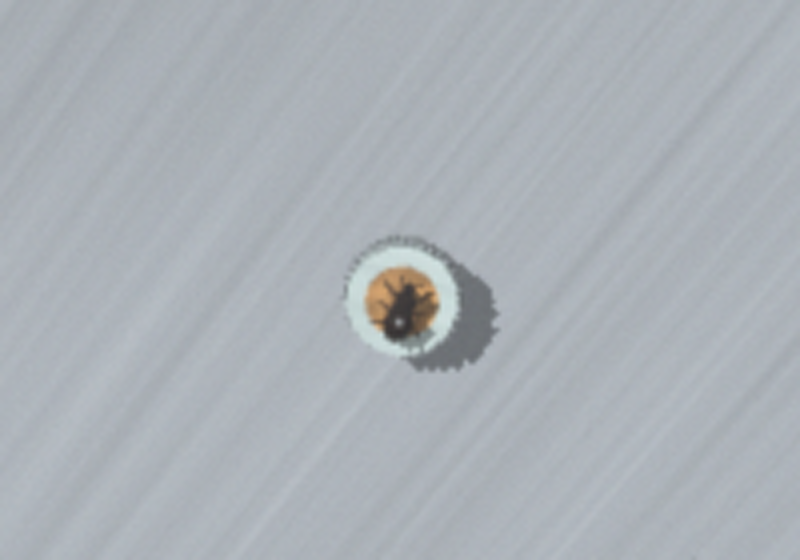

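```bash
cat >> h.py <<'E'
def shift(target):
    st=env.read_state(); R=Ro.from_euler("xyz",st["eef_rot"]).as_matrix()
    return st["position"],st["eef_rot"],(R.T@(np.asarray(target)-st["position"])*1000).round(1)
E
python3 - <<'E'
from h import *
s=snap("wrist")
p=onz(s,320.1,205.1,.019); print(p); p[2]=.008; print(shift(p)); 
print(onz(s,320.1-14.5,205.1,.019)-onz(s,320.1+14.5,205.1,.019))
m=cv2.inRange(cv2.cvtColor(s["color"],cv2.COLOR_RGB2HSV),(70,5,185),(100,60,255))
mm=np.zeros_like(m);mm[170:240,290:350]=m[170:240,290:350]
ps=cv2.findNonZero(mm);print(cv2.minEnclosingCircle(ps))
E
```

```text
[0.51188767 0.24638806 0.019     ]
(array([0.49485179, 0.26845727, 0.20154619]), array([3.14144161e+00, 6.37805557e-04, 2.22245566e+00]), array([-2.780e+01,  1.000e-01,  1.936e+02]))
[-0.02247569 -0.01709894  0.        ]
((319.5, 207.0), 39.373313903808594)
```

>>> apply_moves([
  {"hand": 0, "xyz": [-28, 0, 60], "turn": 0},
  {"hand": 0, "xyz": [-28, 0, 100], "turn": 0},
  {"hand": 0, "xyz": [-28, 0, 140], "turn": 0},
  {"hand": 0, "xyz": [-28, 0, 170], "turn": 0},
  {"hand": 0, "xyz": [-28, 0, 185], "turn": 0},
  {"hand": 0, "xyz": [-28, 0, 193], "turn": 0},
  {"hand": 0, "xyz": [-28, 0, 193], "turn": 0},
  {"hand": 0, "xyz": [-28, 0, 193], "turn": 0},
], grip_force=30)

```text
t: 3.8
position: [0.512, 0.2479, 0.0095]
eef_rot: [3.141, 0.0, 2.224]
force: [-0.3, 0.5, -0.3]
opening: 0.0856
```

Run:
```python
from h import *
s=snap("wrist","w3.png")
s=snap("scene"); crop(s,358,177,40,"s3.png",8)
```

```text
(no output)
```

View pics/w3.png

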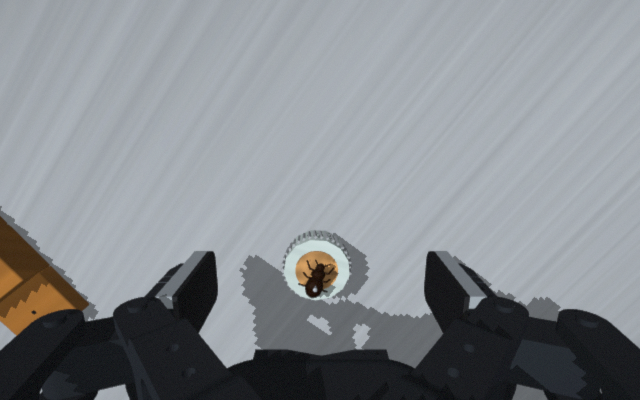

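View pics/s3.png

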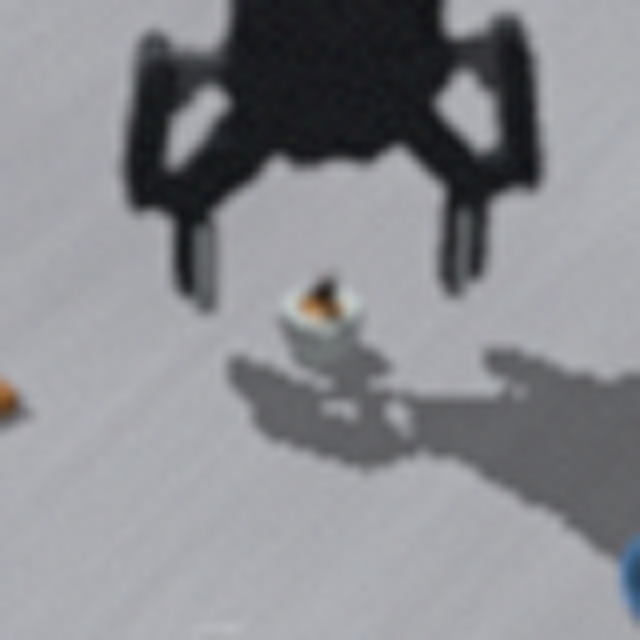

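Run:
```python
from h import *
s=snap("wrist"); crop(s,318,268,50,"w3z.png",6)
hsv=cv2.cvtColor(s["color"],cv2.COLOR_RGB2HSV)
p=onz(s,317,268,.019); p[2]=.008; print(p,shift(p)); print(proj(s,env.read_state()["position"]))
```

```text
[0.51205552 0.24715174 0.008     ] (array([0.51248513, 0.24815325, 0.01029273]), array([3.13876312e+00, 8.11860627e-04, 2.22437534e+00]), array([-0.5, -1. ,  2.3]))
[319.24931229 258.08344162]
```

View pics/w3z.png

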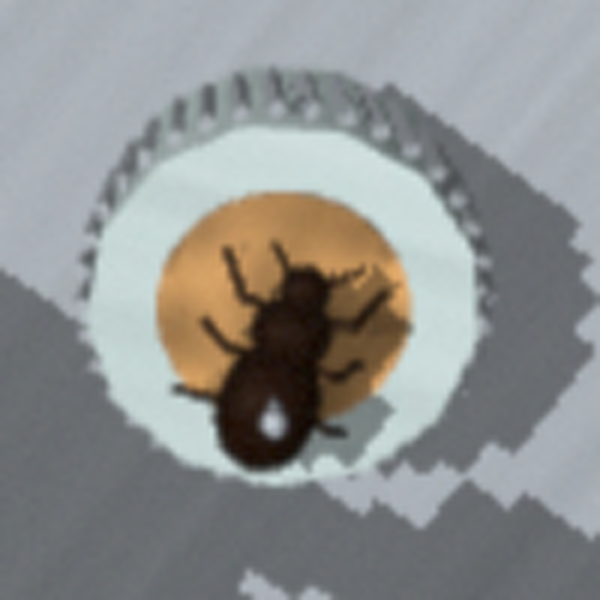

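>>> apply_moves([
  {"hand": 0, "xyz": [0, -1, 2], "turn": 0},
  {"hand": 0.3, "xyz": [0, -1, 2], "turn": 0},
  {"hand": 0.5, "xyz": [0, -1, 2], "turn": 0},
  {"hand": 0.8, "xyz": [0, -1, 2], "turn": 0},
  {"hand": 0.8, "xyz": [0, -1, 2], "turn": 0},
  {"hand": 0.8, "xyz": [0, -1, 2], "turn": 0},
  {"hand": 0.8, "xyz": [0, -1, 2], "turn": 0},
  {"hand": 0.8, "xyz": [0, -1, 2], "turn": 0},
  {"hand": 0.8, "xyz": [0, -1, 2], "turn": 0},
  {"hand": 0.8, "xyz": [0, -1, 2], "turn": 0},
], grip_force=30)

```text
t: 4.78
position: [0.5106, 0.2472, 0.0066]
eef_rot: [3.142, 0.0, 2.225]
force: [-1.8, -1.3, 6.7]
opening: 0.0269
```

Run:
```python
from h import *
s=snap("wrist"); crop(s,318,268,90,"w4z.png",4)
s=snap("scene"); crop(s,358,177,40,"s4.png",8); print(env.read_state())
```

```text
{'t': 4.8833, 'joint_positions': array([-0.12575552,  0.61266623, -0.55754293,  1.97645017,  0.4985492 ,
        0.69006264, -0.34093666]), 'qvel': array([-1.82554920e-03, -1.03961772e-03, -7.98983565e-05, -1.30333670e-03,
        1.11640244e-03, -1.37236055e-03,  1.05645778e-03]), 'tau': array([-2.05750018e-01, -8.92745090e+01, -1.15311447e+01, -2.86737424e+01,
        1.30704870e-01, -5.53250369e-01,  2.42071284e-03]), 'position': array([0.51053755, 0.24715616, 0.00656367]), 'eef_rot': array([3.14154912e+00, 1.32342041e-04, 2.22482083e+00]), 'force': array([-1.5320174 , -0.83758493,  5.72023693]), 'wrist_torque': array([-2.29182953e-01,  3.15042830e-01, -7.85971346e-05]), 'opening': 0.02659717389887918}
```

View pics/w4z.png

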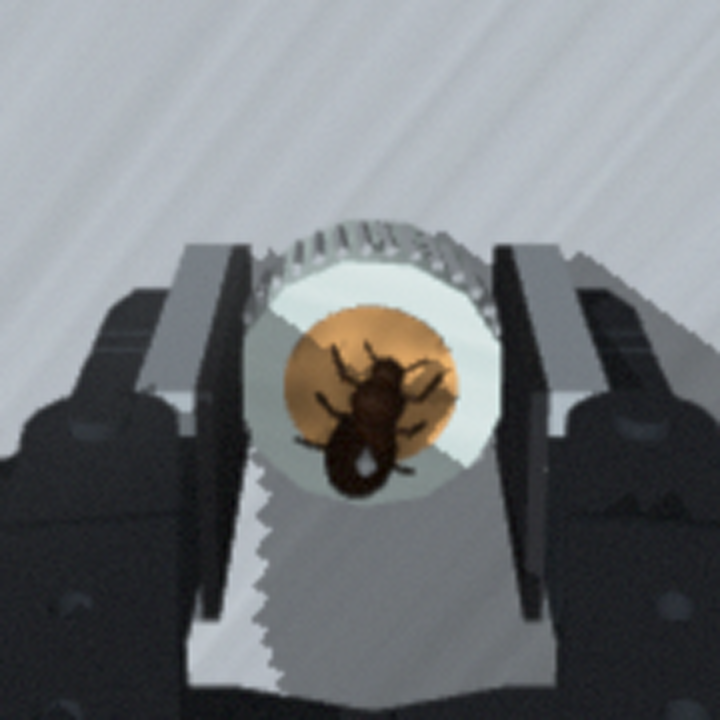

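View pics/s4.png

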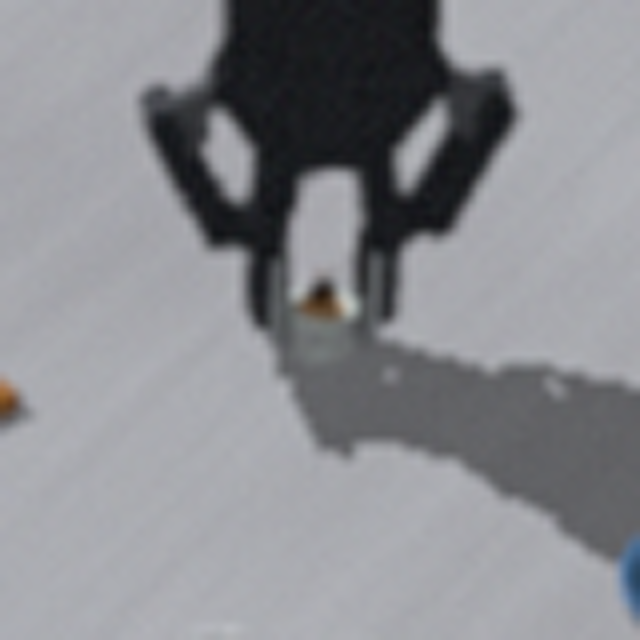

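>>> apply_moves([
  {"hand": 0.8, "xyz": [0, 0, -15], "turn": 0},
  {"hand": 0.8, "xyz": [0, 0, -40], "turn": 0},
  {"hand": 0.8, "xyz": [0, 0, -70], "turn": 0},
  {"hand": 0.8, "xyz": [-30, -7, -100], "turn": 0},
  {"hand": 0.8, "xyz": [-65, -15, -120], "turn": 0},
  {"hand": 0.8, "xyz": [-100, -23, -143], "turn": 0},
  {"hand": 0.8, "xyz": [-135, -31, -143], "turn": 0},
  {"hand": 0.8, "xyz": [-170, -39, -143], "turn": 0},
  {"hand": 0.8, "xyz": [-200, -46, -143], "turn": 0},
  {"hand": 0.8, "xyz": [-230, -53, -143], "turn": 0},
  {"hand": 0.8, "xyz": [-255, -59, -143], "turn": 0},
  {"hand": 0.8, "xyz": [-266, -62, -143], "turn": 0},
  {"hand": 0.8, "xyz": [-266, -62, -143], "turn": 0},
  {"hand": 0.8, "xyz": [-266, -62, -143], "turn": 0},
  {"hand": 0.8, "xyz": [-266, -62, -143], "turn": 0},
])

```text
t: 6.13
position: [0.6226, -0.0002, 0.1493]
eef_rot: [3.141, -0.001, 2.226]
force: [0.4, -0.3, -0.6]
opening: 0.0266
```

Run:
```python
from h import *
s=snap("wrist","w5.png"); print(env.read_state()["position"],s["position"])
c=s["color"][60:210,230:410,::-1]; cv2.imwrite("pics/w5z.png",cv2.resize(c,None,fx=4,fy=4,interpolation=cv2.INTER_CUBIC))
crop(s,320,268,80,"w5h.png",4)
```

```text
[ 6.22689199e-01 -4.06771834e-05  1.49411563e-01] [0.58340123 0.05144953 0.2914424 ]
```

View pics/w5.png

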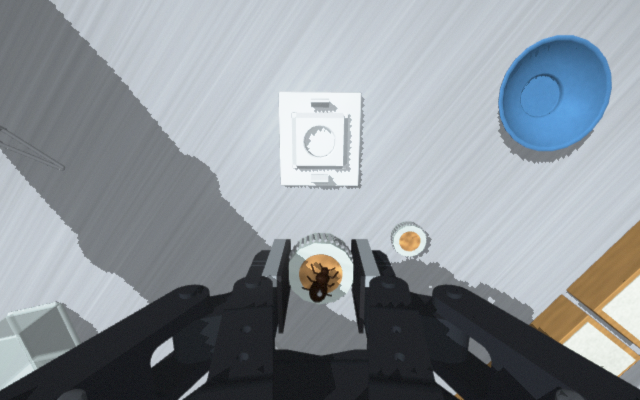

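View pics/w5z.png

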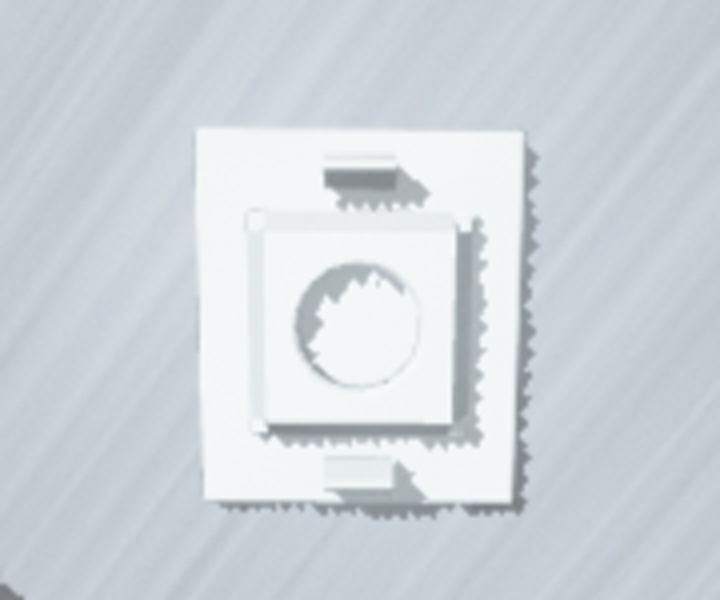

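View pics/w5h.png

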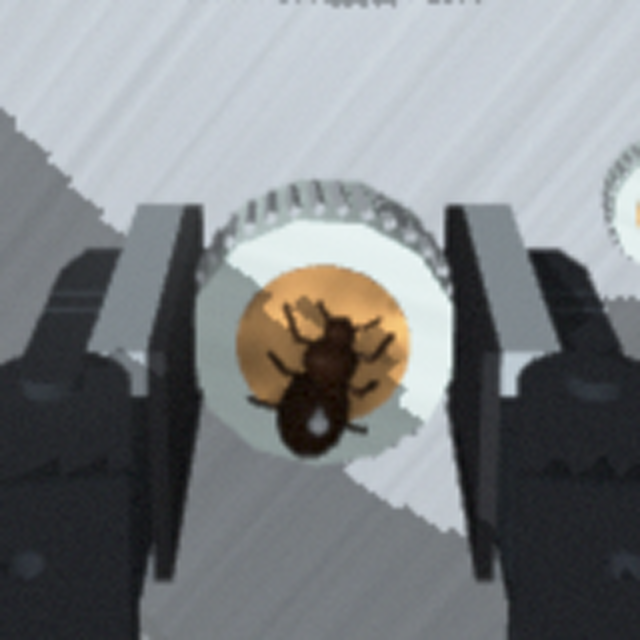

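Run:
```python
from h import *
s=snap("wrist"); st=env.read_state(); tz=st["position"][2]
K=onz(s,319.0,140.9,.018); H=onz(s,320.9,273.4,tz+.0124)
print(K,H,st["position"]); R=Ro.from_euler("xyz",st["eef_rot"]).as_matrix()
print("holder in tool",R.T@(H-st["position"])*1000)
print("move",R.T@(K-H)*1000)
# plate corners
c=np.array([(196,128),(524,131),(513,503),(205,499)])/4.+[230-.4,60-.4]
w=world(s,c,.006); print(w.mean(0)); d=np.roll(w,-1,0)-w; print(np.linalg.norm(d,axis=1),np.degrees(np.arctan2(d[:,1],d[:,0])))
# top disc widths check
for a in (195,455): print(onz(s,240+a/4,273.4,tz+.0124))
print(proj(s,st["position"]))
```

```text
[0.59831942 0.03076833 0.018     ] [ 6.23862426e-01 -5.59177347e-04  1.61844604e-01] [ 6.22728985e-01 -1.33573729e-04  1.49444604e-01]
holder in tool [ -1.02342595   0.64174065 -12.40026589]
move [ 40.34564654  -1.1725447  143.86098153]
[0.59884815 0.03067421]
[0.06458307 0.07502483 0.06493566 0.07470799] [  37.0365983   -52.52794315 -143.24132992  127.20406678]
[ 0.61338928 -0.00859588  0.1618446 ]
[0.63456615 0.00765446 0.1618446 ]
[319.39823184 258.34611687]
```

>>> apply_moves([
  {"hand": 0.8, "xyz": [30, -1, 20], "turn": 0},
  {"hand": 0.8, "xyz": [40.5, -1, 50], "turn": 0},
  {"hand": 0.8, "xyz": [40.5, -1, 80], "turn": 0},
  {"hand": 0.8, "xyz": [40.5, -1, 105], "turn": 0},
  {"hand": 0.8, "xyz": [40.5, -1, 105], "turn": 0},
  {"hand": 0.8, "xyz": [40.5, -1, 105], "turn": 0},
  {"hand": 0.8, "xyz": [40.5, -1, 105], "turn": 0},
])

```text
t: 6.82
position: [0.5984, 0.0306, 0.0458]
eef_rot: [3.14, 0.0, 2.225]
force: [0.1, -0.4, -0.9]
opening: 0.0268
```

Run:
```python
from h import *
s=snap("wrist","w6.png"); print(env.read_state()["position"],env.read_state()["force"])
c=s["color"][130:350,210:430,::-1]; cv2.imwrite("pics/w6z.png",cv2.resize(c,None,fx=2.7,fy=2.7,interpolation=cv2.INTER_CUBIC))
s=snap("scene"); crop(s,346,228,40,"s6.png",7)
```

```text
[0.5987334  0.03038793 0.04614232] [-0.54834565  0.00380427  0.21775093]
```

View pics/w6z.png

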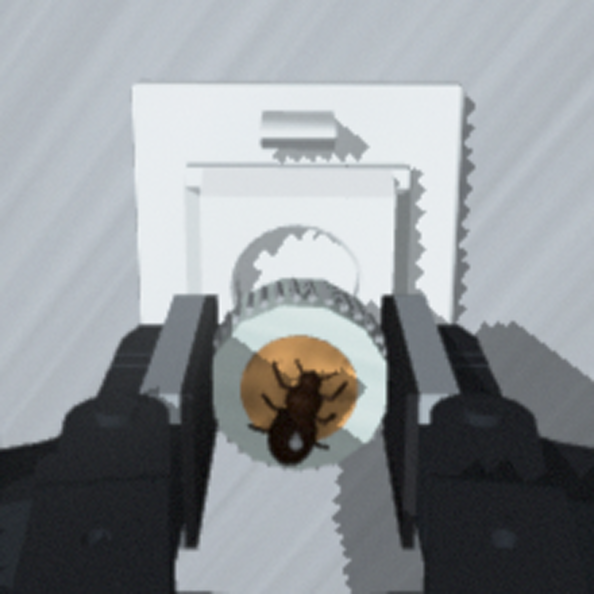

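View pics/s6.png

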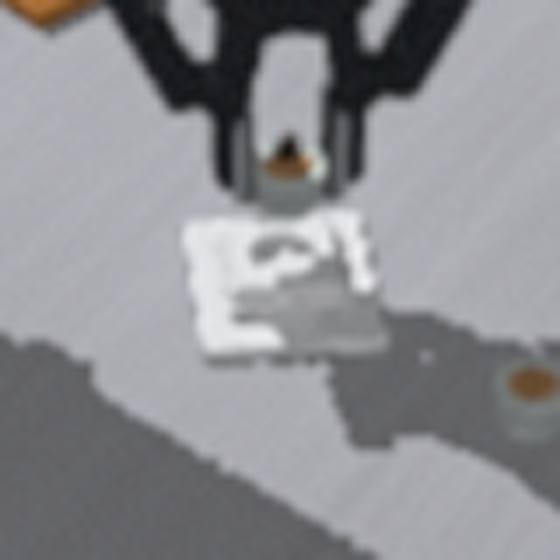

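>>> apply_moves([
  {"hand": 0.8, "xyz": [0, -0.4, 10], "turn": 0},
  {"hand": 0.8, "xyz": [0, -0.4, 15], "turn": 0},
  {"hand": 0.8, "xyz": [0, -0.4, 19], "turn": 0},
  {"hand": 0.8, "xyz": [0, -0.4, 22], "turn": 0},
  {"hand": 0.8, "xyz": [0, -0.4, 24], "turn": 0},
  {"hand": 0.8, "xyz": [0, -0.4, 24], "turn": 0},
])

```text
t: 7.42
position: [0.5972, 0.0296, 0.0199]
eef_rot: [-3.141, -0.0, 2.225]
force: [0.3, -0.4, -0.5]
opening: 0.0265
```

Run:
```python
from h import *
print(env.read_state()["position"],env.read_state()["force"],env.read_state()["wrist_torque"])
s=snap("wrist","w7.png")
c=s["color"][130:350,210:430,::-1]; cv2.imwrite("pics/w7z.png",cv2.resize(c,None,fx=2.7,fy=2.7,interpolation=cv2.INTER_CUBIC))
```

```text
[0.59717575 0.02964458 0.0198519 ] [ 0.2748214  -0.4000678  -0.51221918] [ 0.0430859   0.00661626 -0.07157506]
```

View pics/w7z.png

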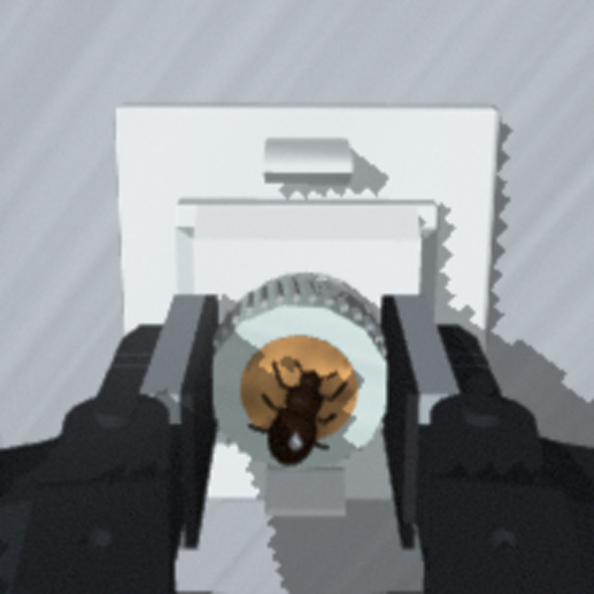

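>>> apply_moves([
  {"hand": 0.8, "xyz": [0, 0, 1.2], "turn": 0},
  {"hand": 0.8, "xyz": [0, 0, 2.2], "turn": 0},
  {"hand": 0.8, "xyz": [0, 0, 2.7], "turn": 0},
  {"hand": 0.8, "xyz": [0, 0, 2.7], "turn": 0},
])

```text
t: 7.8
position: [0.5975, 0.0296, 0.018]
eef_rot: [3.141, 0.0, 2.225]
force: [-1.5, -0.8, 4.4]
opening: 0.0265
```

Run:
```python
from h import *
print(env.read_state()["position"],env.read_state()["force"],env.read_state()["wrist_torque"])
```

```text
[0.59747813 0.0296003  0.01801107] [-1.52501373 -0.7522827   4.43232276] [-0.10011863  0.33825842  0.04071921]
```

>>> apply_moves([
  {"hand": 0.6, "xyz": [0, 0, 2], "turn": 0},
  {"hand": 0.5, "xyz": [0, 0, 1], "turn": 0},
  {"hand": 0.45, "xyz": [0, 0, 0], "turn": 0},
  {"hand": 0.45, "xyz": [0, 0, 0], "turn": 0},
  {"hand": 0.45, "xyz": [0, 0, 0], "turn": 0},
  {"hand": 0.45, "xyz": [0, 0, 0], "turn": 0},
])

```text
t: 8.3
position: [0.5973, 0.0295, 0.0175]
eef_rot: [-3.141, -0.0, 2.225]
force: [0.3, 0.2, -0.4]
opening: 0.047
```

Run:
```python
from h import *
print(env.read_state()["position"],env.read_state()["force"],env.read_state()["opening"])
s=snap("wrist","w8.png")
c=s["color"][130:350,210:430,::-1]; cv2.imwrite("pics/w8z.png",cv2.resize(c,None,fx=2.7,fy=2.7,interpolation=cv2.INTER_CUBIC))
```

```text
[0.59725656 0.029512   0.01749906] [ 0.27970654  0.20793694 -0.36801858] 0.0469500803231352
```

View pics/w8z.png

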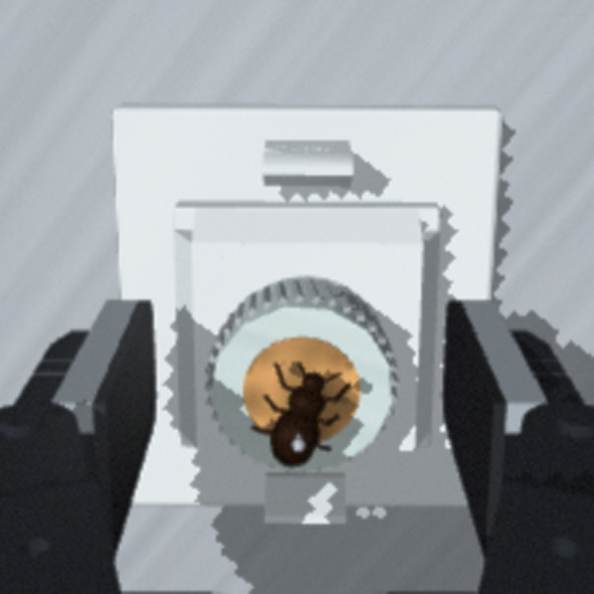

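>>> apply_moves([
  {"hand": 0.45, "xyz": [0, 0, -15], "turn": 0},
  {"hand": 0.45, "xyz": [0, 0, -40], "turn": 0},
  {"hand": 0.3, "xyz": [0, 0, -80], "turn": 0},
  {"hand": 0, "xyz": [0, 0, -120], "turn": 0},
  {"hand": 0, "xyz": [0, 0, -150], "turn": 0},
  {"hand": 0, "xyz": [0, 0, -150], "turn": 0},
  {"hand": 0, "xyz": [0, 0, -150], "turn": 0},
  {"hand": 0, "xyz": [0, 0, -150], "turn": 0},
])

```text
t: 9.02
position: [0.5971, 0.0293, 0.168]
eef_rot: [3.142, 0.0, 2.225]
force: [-1.2, 0.1, -1.0]
opening: 0.0852
```

Run:
```python
from h import *
st=env.read_state();print(st["position"],st["eef_rot"],st["force"],st["opening"])
s=snap("wrist","w9.png")
c=s["color"][130:290,230:410,::-1]; cv2.imwrite("pics/w9z.png",cv2.resize(c,None,fx=4,fy=3.75*4/3.75,interpolation=cv2.INTER_CUBIC))
```

```text
[0.5971051  0.02933387 0.16803115] [3.14155389e+00 3.65111481e-04 2.22456618e+00] [-1.18006989  0.12565098 -0.96945463] 0.08520322926697388
```

View pics/w9z.png

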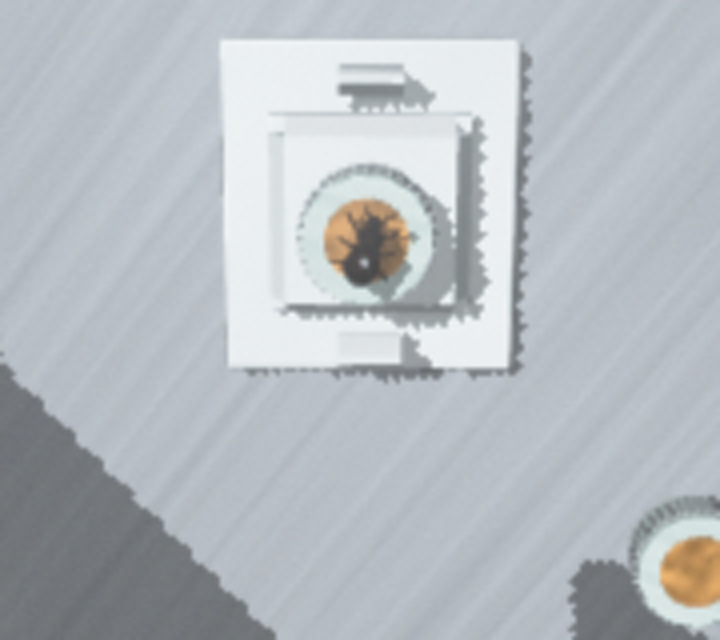

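Run:
```python
from h import *
s=snap("wrist")
f=lambda a:np.array(a)/4.+[230-.4,130-.4]
for nm,a,z in (("plate",[(220,40),(520,40),(517,372),(228,367)],.006),("plinth",[(284,131),(459,131),(456,304),(287,304)],.018)):
    w=world(s,f(a),z); d=np.roll(w,-1,0)-w; print(nm,w.mean(0),np.linalg.norm(d,axis=1),np.degrees(np.arctan2(d[:,1],d[:,0])))
print(world(s,f([(367,238)]),.030),"spare",world(s,f([(697,562)]),.019))
w=world(s,f([(300,238),(436,238)]),.030); print(np.linalg.norm(w[1]-w[0]))
```

```text
plate [0.59851992 0.03071814] [0.0649589  0.07577087 0.06662883 0.07454199] [  37.42251679  -51.43427003 -143.62144031  127.3094281 ]
plinth [0.59814148 0.03116643] [0.0370135  0.03805218 0.03694035 0.03805229] [  37.42251587  -52.54816126 -142.57748598  127.56199432]
[[0.59819545 0.02945783]] spare [[0.70626846 0.01284878]]
0.028143577270614305
```

>>> apply_moves([
  {"hand": 0, "xyz": [-184, -263, -32], "turn": -0.227},
  {"hand": 0, "xyz": [-184, -263, -32], "turn": -0.227},
  {"hand": 0, "xyz": [-184, -263, -32], "turn": -0.227},
  {"hand": 0, "xyz": [-184, -263, -32], "turn": -0.227},
  {"hand": 0, "xyz": [-184, -263, -32], "turn": -0.227},
  {"hand": 0, "xyz": [-184, -263, -32], "turn": -0.227},
  {"hand": 0, "xyz": [-184, -263, -32], "turn": -0.227},
  {"hand": 0, "xyz": [-184, -263, -32], "turn": -0.227},
  {"hand": 0, "xyz": [-184, -263, -32], "turn": -0.227},
  {"hand": 0, "xyz": [-184, -263, -32], "turn": -0.227},
  {"hand": 0, "xyz": [-184, -263, -32], "turn": -0.227},
  {"hand": 0, "xyz": [-184, -263, -32], "turn": -0.227},
])

```text
t: 10.12
position: [0.5008, -0.275, 0.199]
eef_rot: [3.141, -0.001, 2.454]
force: [0.2, 0.3, -0.0]
opening: 0.0856
```

Run:
```python
from h import *
st=env.read_state();print(st["position"],st["eef_rot"],st["joint_positions"])
s=snap("wrist","w10.png"); print(proj(s,[.5006,-.2765,.05]))
c=s["color"][150:300,230:410,::-1]; cv2.imwrite("pics/w10z.png",cv2.resize(c,None,fx=4,fy=4,interpolation=cv2.INTER_CUBIC))
```

```text
[ 0.5008211 -0.2749831  0.1990448] [ 3.14115518e+00 -1.27742213e-03  2.45363965e+00] [ 0.88521409  0.35039609 -0.60764979  1.84440142  0.23120474  1.01884139
  1.06643374]
[318.24695147 185.90879651]
```

View pics/w10.png

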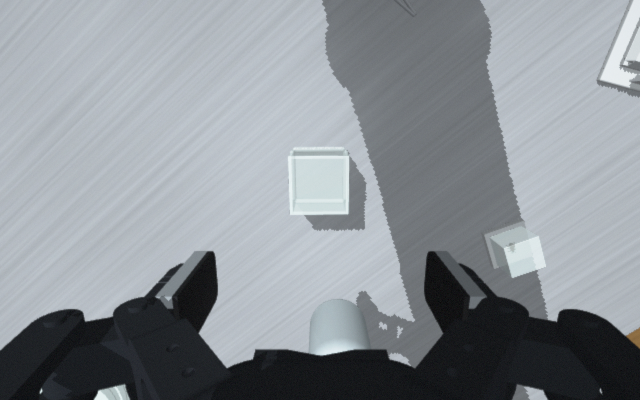

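View pics/w10z.png

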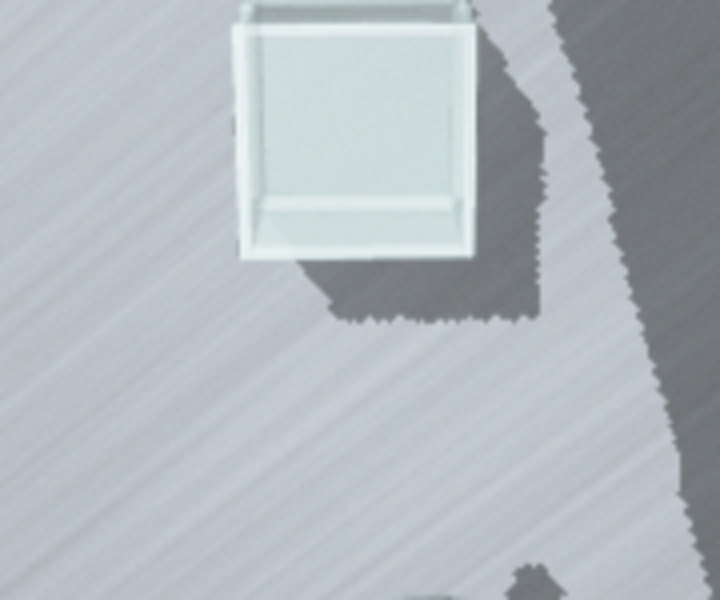

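Run:
```python
from h import *
s=snap("wrist")
f=lambda a:np.array(a)/4.+[230-.4,150-.4]
w=world(s,f([(234,24),(477,24),(476,258),(241,260)]),.05); d=np.roll(w,-1,0)-w; print(w.mean(0),np.linalg.norm(d,axis=1),np.degrees(np.arctan2(d[:,1],d[:,0])))
c=w.mean(0); print(shift([c[0],c[1],.018]))
j=onz(s,337,330,.13); print("jar",j,shift(j)[2]-shift([c[0],c[1],.018])[2])
t=snap("top"); print("jar top view",onz(t,436,168,.12)); crop(t,430,175,25,"jar.png",12)
```

```text
[ 0.50091201 -0.2759511 ] [0.05113124 0.05155414 0.05171094 0.05199517] [  50.54536602  -38.4806408  -128.95865784  140.87438702]
(array([ 0.50096452, -0.27504312,  0.19930588]), array([ 3.14130046e+00, -7.22977166e-04,  2.45395288e+00]), array([ -0.7,  -0.8, 181.3]))
jar [ 0.57533793 -0.32050807  0.13      ] [ -85.7   12.9 -112.1]
jar top view [ 0.64255607 -0.35741755  0.12      ]
```

View pics/jar.png

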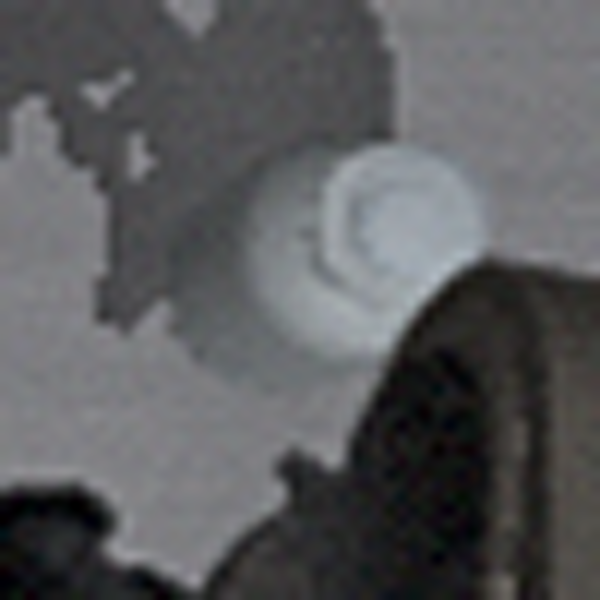

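>>> apply_moves([
  {"hand": 0, "xyz": [-0.7, -0.8, 40], "turn": 0},
  {"hand": 0, "xyz": [-0.7, -0.8, 80], "turn": 0},
  {"hand": 0, "xyz": [-0.7, -0.8, 115], "turn": 0},
  {"hand": 0, "xyz": [-0.7, -0.8, 145], "turn": 0},
  {"hand": 0, "xyz": [-0.7, -0.8, 165], "turn": 0},
  {"hand": 0, "xyz": [-0.7, -0.8, 178], "turn": 0},
  {"hand": 0, "xyz": [-0.7, -0.8, 182], "turn": 0},
  {"hand": 0, "xyz": [-0.7, -0.8, 182], "turn": 0},
  {"hand": 0, "xyz": [-0.7, -0.8, 182], "turn": 0},
], grip_force=60)

```text
t: 11.02
position: [0.5014, -0.2775, 0.0187]
eef_rot: [3.141, 0.001, 2.452]
force: [-0.1, -0.9, 0.7]
opening: 0.0854
```

Run:
```python
from h import *
st=env.read_state();print(st["position"],st["eef_rot"],st["force"])
s=snap("wrist","w11.png")
```

```text
[ 0.5014104  -0.27751291  0.01866809] [3.14121314e+00 1.20614624e-03 2.45215204e+00] [-0.06984247 -0.87162286  0.71209782]
```

View pics/w11.png

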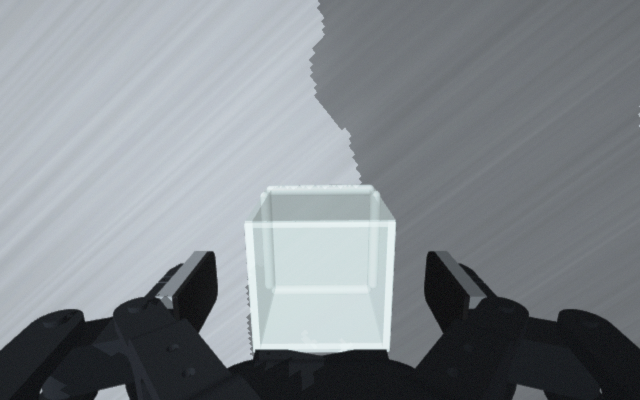

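>>> apply_moves([
  {"hand": 0.2, "xyz": [0, 0, 0], "turn": 0},
  {"hand": 0.35, "xyz": [0, 0, 0], "turn": 0},
  {"hand": 0.5, "xyz": [0, 0, 0], "turn": 0},
  {"hand": 0.5, "xyz": [0, 0, 0], "turn": 0},
  {"hand": 0.6, "xyz": [0, 0, 0], "turn": 0},
  {"hand": 0.6, "xyz": [0, 0, 0], "turn": 0},
  {"hand": 0.6, "xyz": [0, 0, 0], "turn": 0},
  {"hand": 0.6, "xyz": [0, 0, 0], "turn": 0},
], grip_force=60)

```text
t: 11.73
position: [0.5009, -0.2778, 0.0186]
eef_rot: [-3.141, 0.001, 2.452]
force: [-2.9, 0.1, 12.1]
opening: 0.0511
```

Run:
```python
from h import *
st=env.read_state();print(st["position"],st["eef_rot"],st["force"],st["opening"])
s=snap("wrist")
c=s["color"][150:380,200:440,::-1]; cv2.imwrite("pics/w12z.png",cv2.resize(c,None,fx=2.5,fy=2.5,interpolation=cv2.INTER_CUBIC))
```

```text
[ 0.50093351 -0.27784011  0.01863853] [-3.14144817e+00  1.14860299e-03  2.45157726e+00] [-2.9281039   0.11513562 12.12817812] 0.051050621636823404
```

View pics/w12z.png

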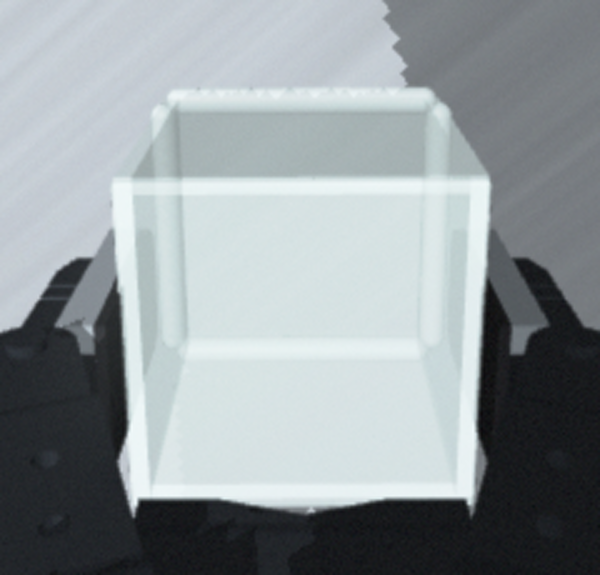

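Run:
```python
from h import *
s=snap("wrist")
f=lambda a:np.array(a)/2.5+[200-.3,150-.3]
w=world(s,f([(114,179),(490,179),(470,501),(133,501)]),.05); d=np.roll(w,-1,0)-w; print(w.mean(0),np.linalg.norm(d,axis=1),np.degrees(np.arctan2(d[:,1],d[:,0])))
c=w.mean(0); print(shift([c[0],c[1],.018]))
tx=np.array([np.cos(2.2244),np.sin(2.2244)]);
print(shift([.5983,.0309,.15]))
```

```text
[ 0.49938735 -0.27612609] [0.05058809 0.05081223 0.05047194 0.05079146] [  50.40463349  -39.72785457 -129.61879146  140.40311234]
(array([ 0.50090939, -0.27784647,  0.01865231]), array([-3.14139839e+00,  1.16898055e-03,  2.45164379e+00]), array([2.3, 0.4, 0.6]))
(array([ 0.50090939, -0.27784647,  0.01865231]), array([-3.14139839e+00,  1.16898055e-03,  2.45164379e+00]), array([ 121.2,  300.1, -131.5]))
```

>>> apply_moves([
  {"hand": 0.6, "xyz": [0, 0, -20], "turn": 0},
  {"hand": 0.6, "xyz": [0, 0, -50], "turn": 0},
  {"hand": 0.6, "xyz": [0, 0, -80], "turn": 0},
  {"hand": 0.6, "xyz": [12, 30, -100], "turn": 0.05},
  {"hand": 0.6, "xyz": [26, 65, -100], "turn": 0.1},
  {"hand": 0.6, "xyz": [40, 100, -100], "turn": 0.15},
  {"hand": 0.6, "xyz": [54, 135, -100], "turn": 0.2},
  {"hand": 0.6, "xyz": [68, 170, -100], "turn": 0.227},
  {"hand": 0.6, "xyz": [82, 205, -100], "turn": 0.227},
  {"hand": 0.6, "xyz": [94, 235, -100], "turn": 0.227},
  {"hand": 0.6, "xyz": [106, 265, -100], "turn": 0.227},
  {"hand": 0.6, "xyz": [114, 285, -100], "turn": 0.227},
  {"hand": 0.6, "xyz": [119.7, 299.7, -92], "turn": 0.227},
  {"hand": 0.6, "xyz": [119.7, 299.7, -92], "turn": 0.227},
  {"hand": 0.6, "xyz": [119.7, 299.7, -92], "turn": 0.227},
  {"hand": 0.6, "xyz": [119.7, 299.7, -92], "turn": 0.227},
])

```text
t: 13.17
position: [0.5988, 0.029, 0.1097]
eef_rot: [-3.141, 0.0, 2.224]
force: [-0.6, -0.2, -0.3]
opening: 0.0514
```

Run:
```python
from h import *
st=env.read_state();print(st["position"],st["eef_rot"],st["force"],st["opening"])
s=snap("wrist","w13.png")
c=s["color"][120:390,180:460,::-1]; cv2.imwrite("pics/w13z.png",cv2.resize(c,None,fx=2.2,fy=2.2,interpolation=cv2.INTER_CUBIC))
s=snap("scene"); crop(s,346,215,45,"s13.png",8)
```

```text
[0.59881739 0.02902087 0.10974756] [-3.14116801e+00  2.34196058e-04  2.22422860e+00] [-0.62475752 -0.24490831 -0.32536049] 0.05136563657109288
```

View pics/w13z.png

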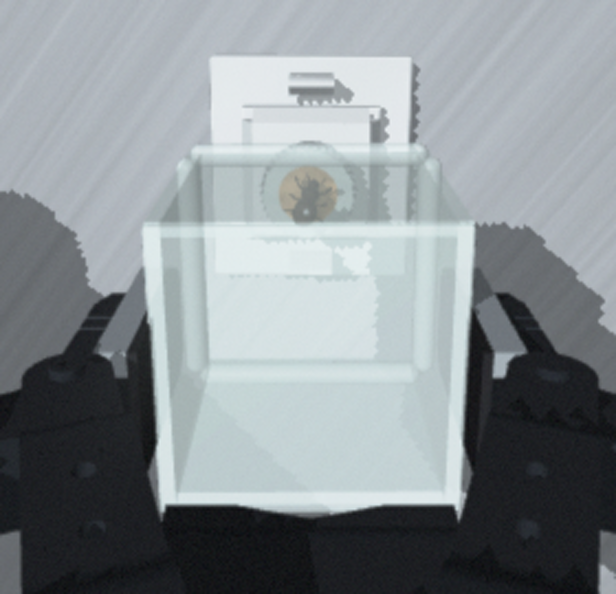

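View pics/s13.png

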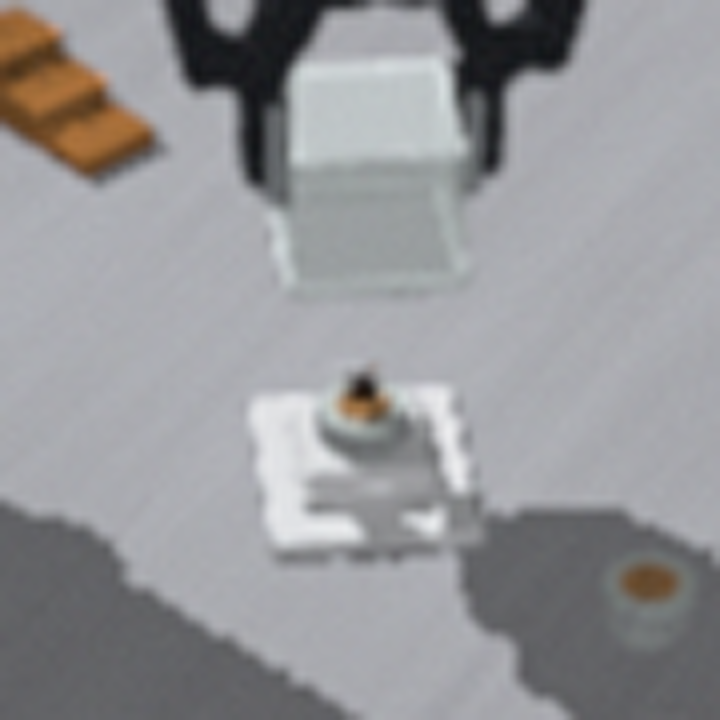

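Run:
```python
from h import *
s=snap("wrist"); st=env.read_state(); print(st["position"])
f=lambda a:np.array(a)/2.2+[180-.27,120-.27]
R=Ro.from_euler("xyz",st["eef_rot"]).as_matrix()
T=lambda P,z:(R.T@(np.array([*P,z])-st["position"])*1000).round(2)
w=world(s,f([(144,224),(475,224),(460,508),(163,508)]),st["position"][2]+.0314); d=np.roll(w,-1,0)-w; print("cover",w.mean(0),T(w.mean(0),.1),np.linalg.norm(d,axis=1),np.degrees(np.arctan2(d[:,1],d[:,0])))
w=world(s,f([(210,57),(414,57)]),.006); print("plate far edge mid",T(w.mean(0),.006),np.linalg.norm(w[1]-w[0]),"expect +38 in x")
w=world(s,f([(189,150),(432,150)]),st["position"][2]-.0186+.0025); print("rim far",T(w.mean(0),0),np.linalg.norm(w[1]-w[0]))
w=world(s,f([(308,195)]),.030); print("cork",T(w.mean(0),0))
w=world(s,f([(252,112),(371,112)]),.018); print("plinth far edge",T(w.mean(0),0),np.linalg.norm(w[1]-w[0]),"expect 18.5")
```

```text
[0.59898845 0.02861338 0.10992857]
cover [0.59802469 0.0307183 ] [2.26 0.51 9.93] [0.05057986 0.05088517 0.05051256 0.05086832] [  37.32255572  -52.32147535 -142.69708173  127.75444878]
plate far edge mid [ 38.46   1.24 103.91] 0.06540869155388679 expect +38 in x
rim far [ 28.3    0.6  109.91] 0.0517111790508142
cork [-5.6000e-01 -6.0000e-02  1.0993e+02]
plinth far edge [ 22.78   1.04 109.92] 0.03697941545971313 expect 18.5
```

>>> apply_moves([
  {"hand": 0.6, "xyz": [-0.5, 0.5, 15], "turn": 0},
  {"hand": 0.6, "xyz": [-0.5, 0.5, 30], "turn": 0},
  {"hand": 0.6, "xyz": [-0.5, 0.5, 45], "turn": 0},
  {"hand": 0.6, "xyz": [-0.5, 0.5, 57], "turn": 0},
  {"hand": 0.6, "xyz": [-0.5, 0.5, 64], "turn": 0},
  {"hand": 0.6, "xyz": [-0.5, 0.5, 68], "turn": 0},
  {"hand": 0.6, "xyz": [-0.5, 0.5, 68], "turn": 0},
  {"hand": 0.6, "xyz": [-0.5, 0.5, 68], "turn": 0},
], grip_force=80)

```text
t: 13.98
position: [0.5999, 0.0297, 0.042]
eef_rot: [3.141, 0.0, 2.225]
force: [0.9, -0.3, -1.0]
opening: 0.0509
```

Run:
```python
from h import *
st=env.read_state();print(st["position"],st["eef_rot"],st["force"],st["opening"])
s=snap("wrist","w14.png")
c=s["color"][120:390,180:460,::-1]; cv2.imwrite("pics/w14z.png",cv2.resize(c,None,fx=2.2,fy=2.2,interpolation=cv2.INTER_CUBIC))
s=snap("scene"); crop(s,346,215,45,"s14.png",8)
```

```text
[0.59993788 0.02974249 0.04202134] [3.14123251e+00 1.35139038e-04 2.22465446e+00] [ 0.91559604 -0.33526266 -0.98714214] 0.050908421426739334
```

View pics/w14z.png

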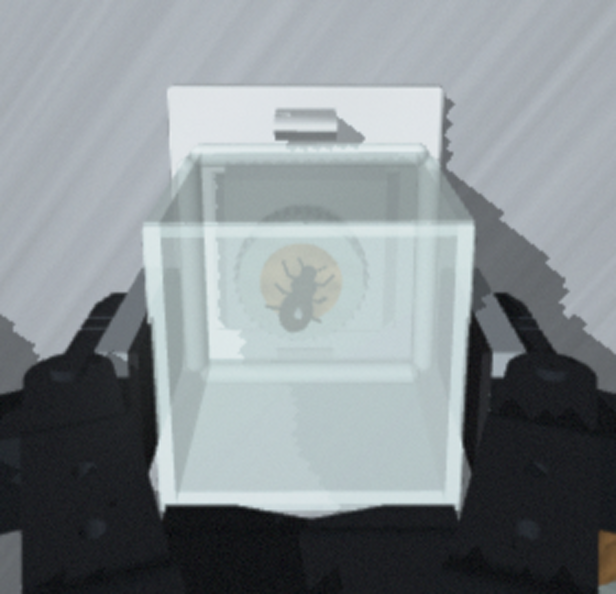

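View pics/s14.png

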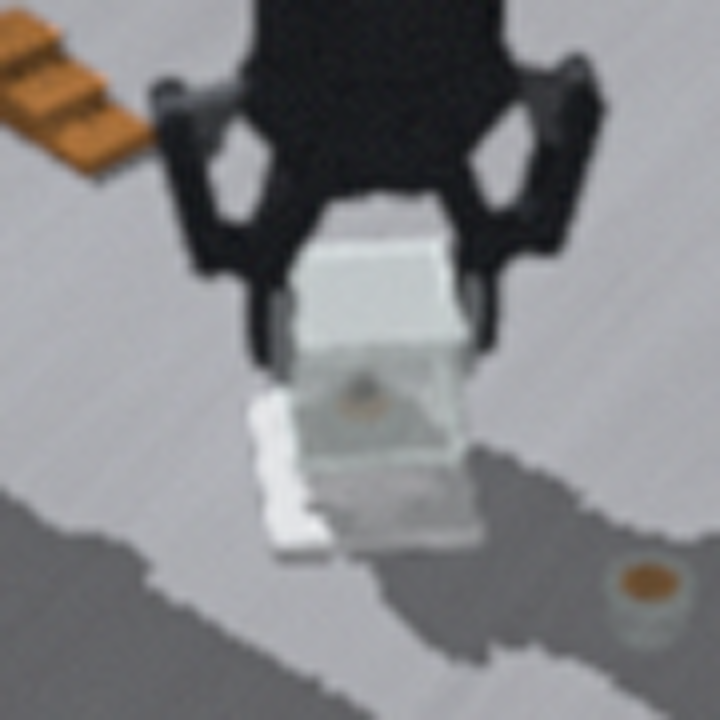

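Run:
```python
from h import *
s=snap("wrist"); st=env.read_state(); print(st["position"])
f=lambda a:np.array(a)/2.2+[180-.27,120-.27]
R=Ro.from_euler("xyz",st["eef_rot"]).as_matrix()
T=lambda P,z:(R.T@(np.array([*P,z])-st["position"])*1000).round(2)
w=world(s,f([(168,88),(443,88)]),.006); print("plate far edge mid",T(w.mean(0),.006),np.linalg.norm(w[1]-w[0]),"expect +38 in x")
rz=st["position"][2]-.0186
w=world(s,f([(189,150),(432,150)]),rz+.0025); print("rim far",T(w.mean(0),0),np.linalg.norm(w[1]-w[0]))
w=world(s,f([(144,224),(475,224),(460,508),(163,508)]),rz+.05); print("cover",T(w.mean(0),.1))
w=world(s,f([(209,168)]),.018);print("plinth corner?",T(w[0],.018))
w=world(s,f([(302,282)]),.03);print("cork",T(w[0],.018))
```

```text
[0.60012564 0.02976409 0.04234415]
plate far edge mid [38.54 -0.39 36.32] 0.06463632831287415 expect +38 in x
rim far [28.3   0.72 42.33] 0.05172867061937883
cover [  2.23   0.67 -57.66]
plinth corner? [ 22.23 -22.13  24.31]
cork [-0.34 -1.15 24.34]
```

>>> apply_moves([
  {"hand": 0.6, "xyz": [-1.3, -1, 2], "turn": 0},
  {"hand": 0.6, "xyz": [-1.3, -1, 4], "turn": 0},
  {"hand": 0.6, "xyz": [-1.3, -1, 6], "turn": 0},
  {"hand": 0.6, "xyz": [-1.3, -1, 8], "turn": 0},
  {"hand": 0.6, "xyz": [-1.3, -1, 8], "turn": 0},
], grip_force=100)

```text
t: 14.55
position: [0.5996, 0.0284, 0.0334]
eef_rot: [-3.142, -0.0, 2.225]
force: [-0.7, 0.9, -0.8]
opening: 0.0508
```

Run:
```python
from h import *
st=env.read_state();print(st["position"],st["eef_rot"],st["force"],st["wrist_torque"])
s=snap("wrist","w15.png")
c=s["color"][120:390,180:460,::-1]; cv2.imwrite("pics/w15z.png",cv2.resize(c,None,fx=2.2,fy=2.2,interpolation=cv2.INTER_CUBIC))
```

```text
[0.59955361 0.02840597 0.03335339] [-3.14157057e+00 -4.64030400e-04  2.22496278e+00] [-0.66018166  0.85463758 -0.75017935] [0.22159946 0.14903276 0.02856432]
```

View pics/w15z.png

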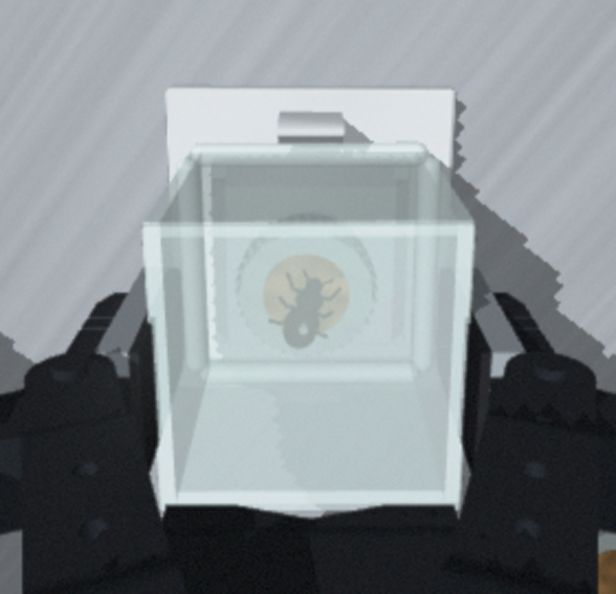

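>>> apply_moves([
  {"hand": 0.6, "xyz": [0, 0, 1.5], "turn": 0},
  {"hand": 0.6, "xyz": [0, 0, 3], "turn": 0},
  {"hand": 0.6, "xyz": [0, 0, 4.5], "turn": 0},
  {"hand": 0.6, "xyz": [0, 0, 4.5], "turn": 0},
], grip_force=110)

```text
t: 14.93
position: [0.5998, 0.0283, 0.0291]
eef_rot: [3.141, -0.0, 2.225]
force: [1.1, 1.4, 0.1]
opening: 0.0505
```

>>> apply_moves([
  {"hand": 0.6, "xyz": [0, 0, 1], "turn": 0},
  {"hand": 0.6, "xyz": [0, 0, 2], "turn": 0},
  {"hand": 0.6, "xyz": [0, 0, 3], "turn": 0},
  {"hand": 0.6, "xyz": [0, 0, 3], "turn": 0},
])

```text
t: 15.27
position: [0.5994, 0.0279, 0.0257]
eef_rot: [-3.141, -0.0, 2.225]
force: [-1.1, 0.2, -2.9]
opening: 0.0507
```

Run:
```python
from h import *
st=env.read_state();print(st["position"],st["eef_rot"],st["force"],st["wrist_torque"])
s=snap("wrist","w16.png")
c=s["color"][120:390,180:460,::-1]; cv2.imwrite("pics/w16z.png",cv2.resize(c,None,fx=2.2,fy=2.2,interpolation=cv2.INTER_CUBIC))
s=snap("scene"); crop(s,346,215,40,"s16.png",9)
```

```text
[0.59940023 0.02785719 0.02571337] [-3.14095523e+00 -2.79200790e-04  2.22458827e+00] [-1.10330009  0.16663818 -2.87294304] [0.01087541 0.04483736 0.00664637]
```

View pics/w16z.png

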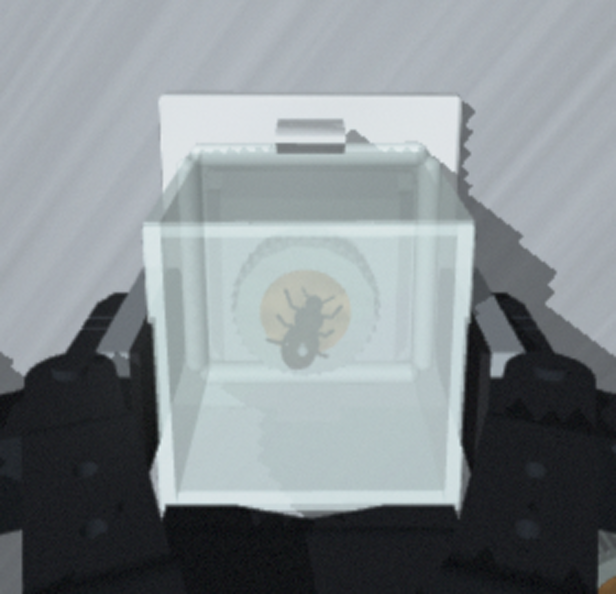

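View pics/s16.png

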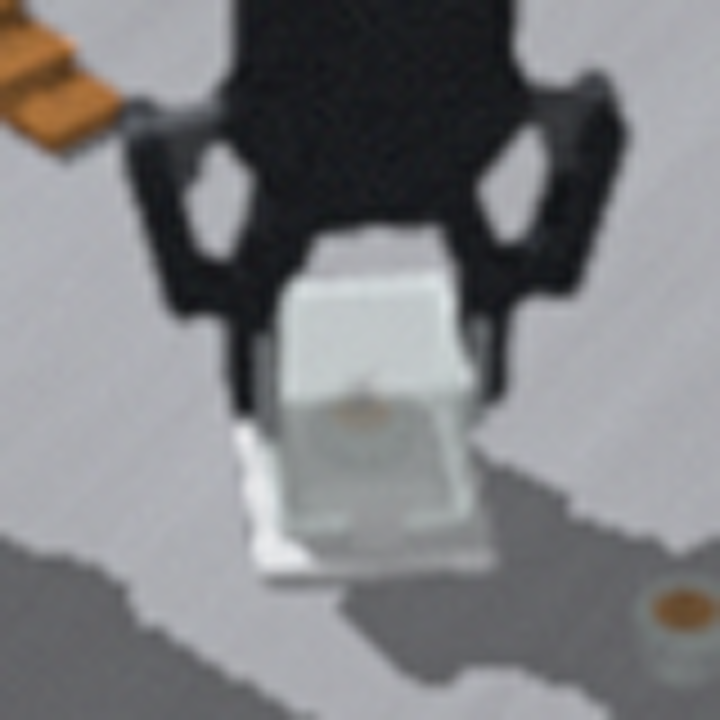

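>>> apply_moves([
  {"hand": 0.6, "xyz": [0, 0, 1], "turn": 0},
  {"hand": 0.6, "xyz": [0, 0, 2], "turn": 0},
  {"hand": 0.6, "xyz": [0, 0, 2], "turn": 0},
])

```text
t: 15.62
position: [0.5998, 0.028, 0.0249]
eef_rot: [-3.141, 0.001, 2.225]
force: [-6.0, -2.0, 15.4]
opening: 0.0499
```

>>> apply_moves([
  {"hand": 0.6, "xyz": [0, 0, 1], "turn": 0},
  {"hand": 0.6, "xyz": [0, 0, 2], "turn": 0},
  {"hand": 0.6, "xyz": [0, 0, 2], "turn": 0},
])

```text
t: 15.87
position: [0.5998, 0.0279, 0.0248]
eef_rot: [-3.141, 0.002, 2.225]
force: [-20.3, -3.8, 52.1]
opening: 0.0504
```

>>> apply_moves([
  {"hand": 0.6, "xyz": [0, 0, -0.8], "turn": 0},
  {"hand": 0.6, "xyz": [0, 0, -1.4], "turn": 0},
  {"hand": 0.6, "xyz": [0, 0, -1.4], "turn": 0},
  {"hand": 0.6, "xyz": [0, 0, -1.4], "turn": 0},
])

```text
t: 16.2
position: [0.5997, 0.028, 0.0249]
eef_rot: [-3.141, 0.001, 2.225]
force: [-10.1, -1.5, 24.9]
opening: 0.0504
```

Run:
```python
from h import *
st=env.read_state();print(st["position"],st["eef_rot"],st["force"],st["wrist_torque"])
s=snap("wrist","w17.png")
c=s["color"][130:280,230:410,::-1]; cv2.imwrite("pics/w17z.png",cv2.resize(c,None,fx=4,fy=4,interpolation=cv2.INTER_CUBIC))
s=snap("scene"); crop(s,346,225,32,"s17.png",11)
```

```text
[0.59974742 0.02795179 0.02486357] [-3.14139740e+00  9.62298016e-04  2.22459496e+00] [-10.14103426  -1.52895922  24.93869117] [-0.36751016  2.19084888  0.04215483]
```

View pics/w17z.png

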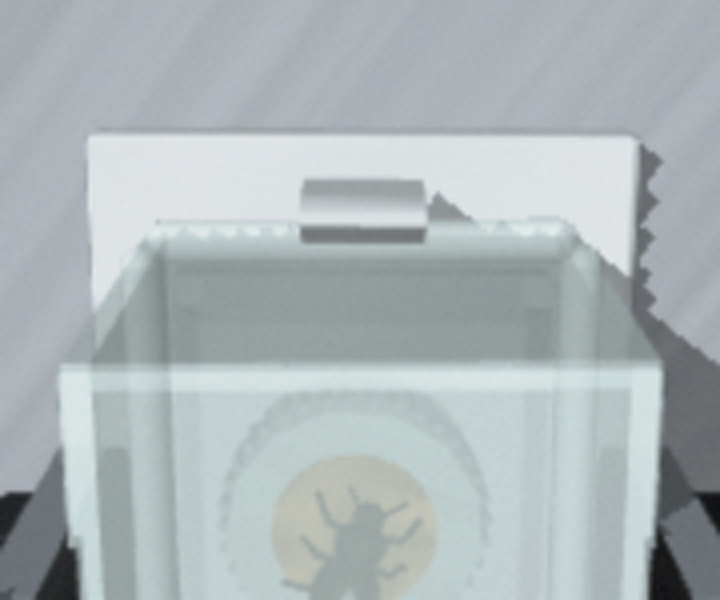

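View pics/s17.png

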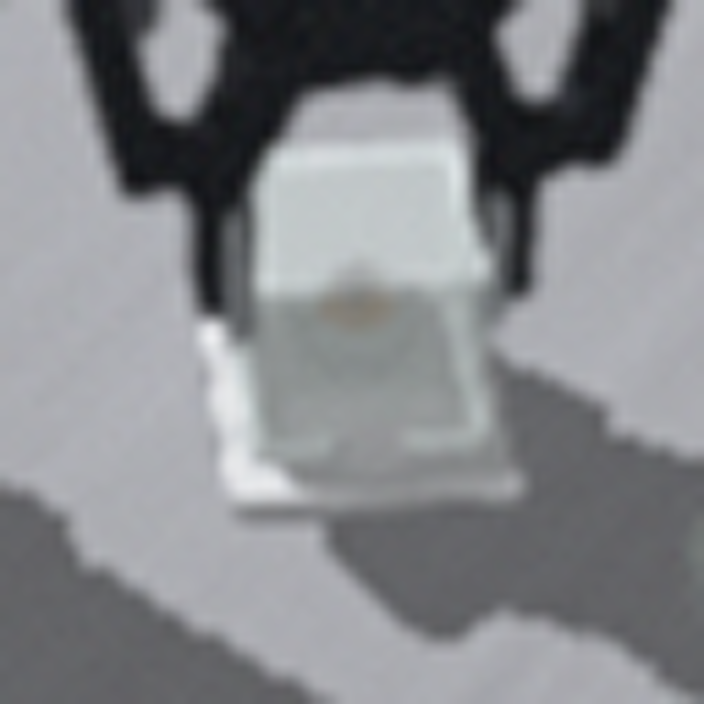

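>>> apply_moves([
  {"hand": 0.6, "xyz": [0, 0, 0], "turn": 0},
  {"hand": 0.6, "xyz": [0, 0, 0], "turn": 0},
  {"hand": 0.6, "xyz": [0, 0, 0], "turn": 0},
  {"hand": 0.6, "xyz": [0, 0, 0], "turn": 0},
  {"hand": 0.6, "xyz": [0, 0, 0], "turn": 0},
  {"hand": 0.6, "xyz": [0, 0, 0], "turn": 0},
])

```text
t: 16.8
position: [0.5998, 0.028, 0.0248]
eef_rot: [-3.141, 0.001, 2.225]
force: [-10.1, -1.8, 25.4]
opening: 0.0504
```

Run:
```python
from h import *
w=snap("wrist"); st=env.read_state(); print(st["position"],st["eef_rot"],st["force"],st["opening"])
f=lambda a:np.array(a)/4.+[230-.4,130-.4]
R=Ro.from_euler("xyz",st["eef_rot"]).as_matrix();T=lambda P,z:(R.T@(np.array([*P,z])-st["position"])*1000).round(2)
a=world(w,f([(88,136),(637,136)]),.006);print("plate far",T(a.mean(0),0),np.linalg.norm(a[1]-a[0]))
a=world(w,f([(158,222),(570,222)]),.0085);print("rim far",T(a.mean(0),0),np.linalg.norm(a[1]-a[0]))
a=world(w,f([(355,525)]),.030);print("cork",T(a.mean(0),0))
a=world(w,f([(60,368),(663,368)]),.056);print("top far edge",T(a.mean(0),0),np.linalg.norm(a[1]-a[0]))
t=snap("top","t17.png"); cv2.imwrite("pics/t17z.png",cv2.resize(t["color"][90:270,150:520,::-1],None,fx=2,fy=2))
```

```text
[0.59975565 0.02797722 0.02486893] [-3.14141471e+00  9.60688354e-04  2.22463235e+00] [-9.78202566 -1.91549013 25.37197983] 0.0505843071678691
plate far [39.3   0.4  24.83] 0.06419069620780363
rim far [29.56  0.56 24.84] 0.04820467684452318
cork [ 1.09 -0.45 24.87]
top far edge [27.64  0.3  24.84] 0.0508128375009417
```

View pics/t17z.png

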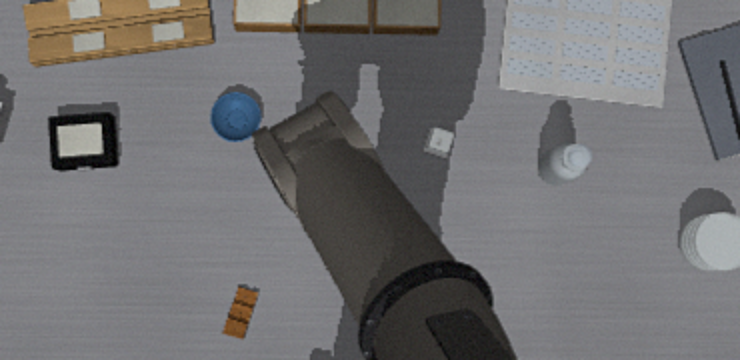

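Run:
```python
from rig import env
print(env.hand_in()); s=env.read_state(); print(s["t"],s["position"],s["force"],s["opening"])
```

```text
the job is handed in; nothing more can be done
None
the job is handed in; nothing more can be done
```

The holder with the beetle stands in the pocket, and the clear cover is pressed home over it. I handed in at about 17 s of the 66 s, with the hand still gripping and pressing on the cover. The hand-in gave no verdict, so success rests on the checks below.

**Last checks**
- **Press:** steady at about 25 N down, with about 10 N sideways. It briefly reached 52 N while pressing against the stop.
- **Height:** the cover's rim comes out about 6.2 mm above the cart, against 6 mm expected. It was a firm stop, and the cover looked level.
- **Clips:** the wrist view shows the far clip hooked over the rim, and the scene view shows the near clip interrupting the rim line in the same way.
- **Centring:** cover, base and holder agree to within about 1 mm in the final wrist view.
- **Beetle:** it looked intact and clear of everything in every view.
- **Other things:** those visible in the final top view look unmoved. The spare holder and the base were hidden under the arm there, and I did not check the forceps at the end.

**Where the checks were weaker**
- I did not see the 8–20 N snap force itself, because I only read the force at the end of each move. That the clips snapped rests on the hooks seen in the pictures, the height and the firm stop.
- Early position estimates differed between cameras by 1–2 mm for the base, cover and beetle holder. I corrected for this with the wrist camera before placing anything.
- The spare holder's first rough position from the top camera was about 8 mm off the later wrist reading. That estimate came from an off-centre pixel, and nothing came near the spare holder.

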